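Pack a turned spindle and close its carton

TASK

Pack the spindle: take the turned part with the thin stub from the board where it stands and lay it on its side in the cradle inside the open carton, barrel in the wide saddle and stub in the narrow one; set it down, do not drop it. Then close the carton properly: fold both short end flaps down flat first, with the long flaps still open, then fold both long flaps down flat over them. Leave everything else on the bench standing and lying where it is.

Things in the scene. Friction and masses are not known exactly. Their poses are not given: they have to be found in the camera images.
- carton: open-topped corrugated carton, fixed to the bench: 130 mm (its x) by 200 mm (its y) outside, walls 4 mm thick, 64 mm high, floor 4 mm thick. Origin: centre of its underside on the bench; z up. A cradle of two plywood saddles runs along its y axis at x = 0. From y = 43 mm to the +y wall it holds two small packed boxes (part of it) up to 28 mm above the bench
- saddle_wide (a point): on the cradle axis over the wide saddle (x = 0, y = -66 mm in the carton, 38 mm above the bench), the 90 degree V notch for the 40 mm barrel: 14 mm thick along y, cheeks out to x = +-31 mm and up to 33 mm above the bench. Laid right, the spindle is level, axis 38 mm above the bench, barrel end about y = -84 mm (9 mm of play either way), stub end about y = +36 mm; it fits only this way round
- saddle_narrow (a point): on the cradle axis over the narrow saddle (x = 0, y = +21 mm in the carton, 38 mm above the bench), the 90 degree V notch for the 24 mm stub: 12 mm thick along y, cheeks out to x = +-27 mm and up to 40 mm above the bench. Between the saddles the fingers have room down to the floor, out to the inner walls at x = +-61 mm; open them only a little to let go
- spindle: the turned aluminium spindle to pack, about 0.35 kg: a barrel 40 mm in diameter and 90 mm long with a thinner stub 24 mm in diameter and 30 mm long on its end, 120 mm in all. Starts standing on its barrel end on a plywood board 12 mm thick, stub up. Origin: centre of the barrel's end face; z runs along the axis towards the stub; centre of mass 52 mm up the axis
- spindle_tip (a point): centre of the spindle's stub end face, 120 mm from the barrel end
- flap_left (a joint): angle of the left short flap, a 118 x 63 mm panel, 4 mm thick, hinged along the outer top edge of the carton's +y (short) wall: 0 = folded flat over the box, 1.57 = upright, more = leaning outwards (starts at 2.3 to 2.65; stops at 3.0, almost level outwards). The crease is stiff (0.025 N m): the flap stays at any angle where it is left; about 0.5 N at its edge turns it
- flap_right (a joint): angle of the right short flap, a 118 x 63 mm panel, 4 mm thick, hinged along the outer top edge of the carton's -y (short) wall: 0 = folded flat over the box, 1.57 = upright, more = leaning outwards (starts at 1.95 to 2.65; stops at 3.0, almost level outwards). The crease is stiff (0.025 N m): the flap stays at any angle where it is left; about 0.5 N at its edge turns it
- flap_near (a joint): angle of the near long flap, a 198 x 63 mm panel, 4 mm thick, hinged along the outer top edge of the carton's -x (long, nearer the robot) wall: 0 = folded flat over the box, 1.57 = upright, more = leaning outwards (starts at 1.95 to 2.65; stops at 3.0, almost level outwards). The crease is stiff (0.025 N m): the flap stays at any angle where it is left; about 0.5 N at its edge turns it
- flap_far (a joint): angle of the far long flap, a 198 x 63 mm panel, 4 mm thick, hinged along the outer top edge of the carton's +x (long, farther from the robot) wall: 0 = folded flat over the box, 1.57 = upright, more = leaning outwards (starts at 1.95 to 2.65; stops at 3.0, almost level outwards). The crease is stiff (0.025 N m): the flap stays at any angle where it is left; about 0.5 N at its edge turns it
- flap_left_edge (a point): middle of the left short flap's free edge, 63 mm from its hinge line (hinge line 64 mm above the bench)
- flap_right_edge (a point): middle of the right short flap's free edge, 63 mm from its hinge line (hinge line 64 mm above the bench)
- flap_near_edge (a point): middle of the near long flap's free edge, 63 mm from its hinge line (hinge line 68.5 mm above the bench)
- flap_far_edge (a point): middle of the far long flap's free edge, 63 mm from its hinge line (hinge line 68.5 mm above the bench)
- board: plywood board 190 mm (x) by 210 mm (y), 12 mm thick, fixed, with a batten 10 mm proud and 8 mm wide along each y edge; three turned parts stand on it. Origin: centre of its underside
- sleeve: plain aluminium sleeve standing on the board, 42 mm in diameter and 66 mm tall, loose: not to be disturbed. Origin: centre of its underside
- hub: aluminium hub standing on the board, flange 60 mm in diameter and 14 mm thick below, boss 34 mm in diameter above, 50 mm tall in all, loose: not to be disturbed. Origin: centre of its underside
- oil: grey plastic oil bottle, 56 mm in diameter and 125 mm tall, standing upright and loose just beyond the far long flap: not to be disturbed. Origin: centre of its underside
- tape: roll of brown packing tape lying flat and loose on the robot's side of the carton, 96 mm in diameter, 45 mm tall: not to be disturbed. Origin: centre of its underside
- mallet: hammer, 260 mm long, lying loose at the left end of the bench: not to be disturbed
- spanner: spanner, 190 mm long, lying loose at the right end: not to be disturbed
- brush: brush, 170 mm long, lying loose between robot and work, not to be disturbed
Things that resemble listed ones, but are neither listed nor needed, are in the scene too. Leave any orange look-alike of the spindle alone.

How it is judged (in metres and radians):
On the way, in this order (a step that is already met when the one before it is completed fails the run):
1. the spindle lies in the cradle, stub in the narrow saddle, and has been let go (x of spindle in the frame of carton between -0.008 and 0.008 m and x of spindle_tip in the frame of carton between -0.008 and 0.008 m and z of spindle in the frame of carton between 0.032 and 0.044 m and z of spindle_tip in the frame of carton between 0.032 and 0.044 m and y of spindle in the frame of carton between -0.102 and -0.068 m and y of spindle_tip in the frame of carton above 0.015 m and contact force between the fingers and spindle below 0.2 N and linear speed of spindle below 0.03 m/s), for 0.2 s.
2. both short flaps are folded down flat while both long flaps are still open (value of joint each of flap_left, flap_right below 0.12 rad and value of joint each of flap_near, flap_far above 0.8 rad), for 0.1 s.
At the end, for the whole second after the job is handed in: The spindle lies at rest in the cradle (both its ends within 8 mm sideways and 6 mm in height of the cradle axis, barrel end 68 to 102 mm from the carton's middle towards -y, stub towards +y), and all four flaps are down flat, within 0.12 rad (7 degrees) (x of spindle in the frame of carton between -0.008 and 0.008 m and x of spindle_tip in the frame of carton between -0.008 and 0.008 m and z of spindle in the frame of carton between 0.032 and 0.044 m and z of spindle_tip in the frame of carton between 0.032 and 0.044 m and y of spindle in the frame of carton between -0.102 and -0.068 m and y of spindle_tip in the frame of carton above 0.015 m and value of joint each of flap_left, flap_right, flap_near, flap_far below 0.12 rad and linear speed of spindle below 0.03 m/s); the robot touches nothing.
It fails at once if the spindle falls freely (faster than 0.6 m/s and not held) (linear speed of spindle above 0.6 m/s and contact force between the fingers and spindle below 0.1 N).
It fails at once if the sleeve is knocked over or moved more than 25 mm (distance of sleeve from where it was at the start of the episode above 0.025 m or angle between sleeve's own z axis and vertical above 0.4 rad).
It fails at once if the hub is knocked over or moved more than 25 mm (distance of hub from where it was at the start of the episode above 0.025 m or angle between hub's own z axis and vertical above 0.4 rad).
It fails at once if the oil is knocked over or moved more than 25 mm (distance of oil from where it was at the start of the episode above 0.025 m or angle between oil's own z axis and vertical above 0.4 rad).
It fails at once if the tape, hammer, spanner or brush is moved more than 40 mm (distance of any of tape, mallet, spanner, brush from where it was at the start of the episode above 0.04 m).
It also fails if it takes over 70 s, if anything falls off the work surface, if the arm or the gripper's body presses on something with over 40 N, if the wrist force passes 120 N, or if a joint passes its speed limit or range.

ROBOT

A 6-joint arm with a two-finger parallel gripper is mounted at the origin on the work surface. World frame = base frame: x ahead of the robot, y to its left, z up, the work surface at z = 0. Lengths are in mm, angles in rad, forces in N, time in s.
With the tool pointing down it reaches from about 275 to 750 mm from the base axis. Payload 10.2 kg.
Tool frame: the origin (TCP) lies midway between the tips of the shut fingers; the grasp point (between the pads) lies 19 mm behind it; z points along the fingers, y is the line along which they close (so a half turn about z gives the same grasp; the last joint's range is limited). The gripper opens to 85 mm and grips with 20 to 120 N. Pads are 22 mm wide; open, the fingers measure 114 mm over their backs; the gripper's body (76 mm by 85 mm) begins 54 mm behind the grasp point. The pads swing forward as they close: fully open they stand 13 mm farther back than shut.
Start: joints at [1.008, 0.313, 1.498, -0, 1.331, -0.223], TCP at [174.995, 494.983, 231.294] pointing down, gripper open.
Joint ranges: [-2.94, 2.94], [-0.97, 2.17], [0.19, 2.56], [-1.23, 4.37], [0.02, 3.11], [-2.88, 2.88]. Speed limits (rad/s): [2.39, 2.39, 3.01, 3.14, 3.14, 3.14].

INTERFACE

Orientations are given as a unit quaternion [w, x, y, z].
In Python, from rig import ctrl gives the robot as it stands.
- The arm moves only by the tool arm_command, never from a script. Its argument "increments" is a list of rows, each an object with "dr": the turn, a rotation vector about the tool's x, y, z in units of pi/4 rad (1.0 is pi/4 rad), a list of three; "offset": the shift along the tool's x, y, z in units of 120 mm (1.0 is 120 mm), a list of three; "hand": the opening, from -1 (shut) to 1 (fully open). A call has 1 to 8 rows; each row shifts and turns the commanded pose from where the row before left it, along the tool's axes as they then stand; what a row does not reach is not made up. A row lasts 1/10 s, in which the tool goes at most 50 mm and 8.59 degrees, less where a joint would pass 70% of its speed; a pose out of reach is approached as far as the arm can. A call with a number of a shift or a turn outside -1 to 1 is refused whole. A call with a gripper value outside its range is refused whole. The fingers move at their own pace and stop on an object; "grip_force" is the grip in N (left out, the last holds). Time passes only in rows, so rows that do not move let the fingers close. It gives the time, the measured TCP pose, the force, the opening and the grip force at its end, in the units of the state.
- ctrl.sense(): the state, without advancing time (a new reading comes with each control period).
- ctrl.capture(name): name is "side" or "top" or "wrist"; returns the picture (384x512x3 uint8, red, green, blue); there is no depth.
- ctrl.camera_info(name): a dict with "K" (3x3 intrinsics, pixels), "R" (3x3) and "t" (3): a world point X has camera coordinates R X + t. Camera axes: x right, y down, z forward; pixel columns grow to the right and rows downward; lengths in mm; the calibration is good to about 2 mm. The wrist camera is an equidistant fisheye: a pixel r from the principal point sees the ray r / f radians off the axis. A picture is of the moment at which its call begins: read the wrist's pose just before it. camera_info takes no time and is no camera call; for the wrist camera it gives the pose at the moment of the call.
- ctrl.finish_job(): hands the job in; it is judged then, once.
The state is a dict: "time_s": time; "joints": joint angles; "dq": joint speeds; "tau": joint torques, N m; "eef_pos": TCP position; "ee_rot": TCP orientation; "force": force on the tool from outside, world axes, zero at the start; "wrist_torque": the same for the moment, N m; "grip_width": opening from 0.0 (shut) to 1.0 (fully open); "grip_force": force on a finger pad.
Only numpy, scipy, OpenCV 4.12 (cv2) and the standard library are available. Lean on these libraries where they do the work, as an engineer would, in place of code of your own. Each camera call takes 0.05 s, during which the arm holds its last target. There are 200 camera calls.

## Working session

There is one attempt and no reset: what is moved stays moved. The work goes in short steps, Python scripts to look and compute and a tool call to move; the robot and the scene stay as the last step left them, time stands still between calls to the robot, and variables do not carry over. Pictures are saved under pics/ and viewed, at most 10 in all, crops included, and the job is handed in when it is done.

Besides the shell and the picture viewer there is one more tool, called after "Request:" as name(argument=value, ...), one argument or row to a line, values as JSON. arm_command: Moves the arm, as the interface text tells. Shifts and turns lie within -1 to 1; 1 stands for 120 mm of shift or pi/4 rad of turn. Its arguments: {"type":"object","properties":{"increments":{"type":"array"},"grip_force":{"type":"number"}},"required":["increments"]}

```bash
ls; mkdir -p pics; python3 - <<'E'
from rig import ctrl
import cv2,numpy as np
for n in("top","side"):
    im=ctrl.capture(n); cv2.imwrite(f"pics/{n}0.png",im[:,:,::-1])
    c=ctrl.camera_info(n); print(n,np.round(c["K"],1).tolist(),np.round(c["R"],3).tolist(),np.round(c["t"],1).tolist(), (-np.array(c["R"]).T@np.array(c["t"])).round())
s=ctrl.sense();print(s)
E
```

```text
pics
top [[383.6, 0.0, 256.2], [0.0, 383.6, 190.8], [0.0, 0.0, 1.0]] [[0.006, -1.0, 0.01], [-0.998, -0.007, -0.057], [0.057, -0.01, -0.998]] [-13.9, 574.0, 1253.8] [ 502.    2. 1284.]
side [[379.2, 0.0, 257.5], [0.0, 379.2, 186.0], [0.0, 0.0, 1.0]] [[0.676, -0.737, 0.002], [-0.4, -0.37, -0.839], [0.619, 0.566, -0.545]] [-379.5, 318.0, 1053.4] [-268. -758.  841.]
{'time_s': 0.1, 'joints': array([ 1.00759202e+00,  3.13382824e-01,  1.49838194e+00,  2.86700762e-05,
        1.33101902e+00, -2.23397594e-01]), 'dq': array([-5.61862047e-04, -8.78222735e-05, -8.33870483e-04,  1.51669779e-04,
       -1.76165536e-03,  1.04724780e-04]), 'tau': array([ 3.67447617e-03, -4.12897503e+01, -2.60140729e+01, -1.00975712e-04,
        3.02623332e-03, -3.13632256e-05]), 'eef_pos': array([174.85639839, 494.7696851 , 230.79021007]), 'ee_rot': array([-2.41104820e-04,  1.69090429e-01,  9.85600361e-01, -5.44759573e-04]), 'force': array([ 0.84954893, -0.30373866, -0.40159807]), 'wrist_torque': array([ 0.00353718, -0.02525208, -0.0068795 ]), 'grip_force': 0.0, 'grip_width': 1.0019126971792265}
```

View pics/top0.png

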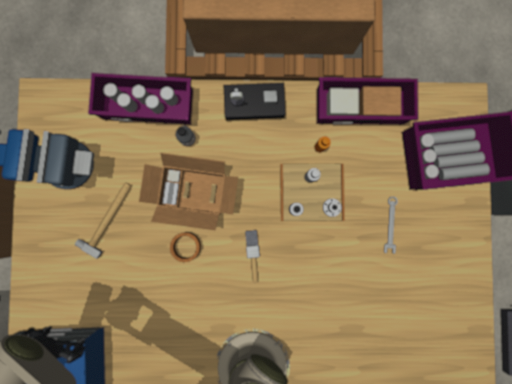

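View pics/side0.png

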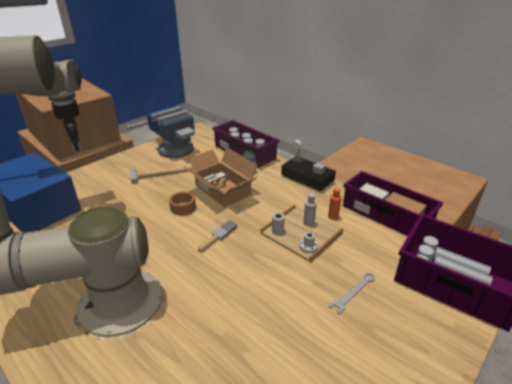

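The top view shows the carton at about (190,192). Four parts could be the spindle: the grey parts on the board at (313,175), (296,209) and (332,207), and the orange one off the board at (323,143). The part at (313,175) is tall with a thin stub in the side view at (310,208), so it fits. I'll confirm it in an enlarged crop.

```bash
python3 - <<'E'
import cv2,numpy as np
t=cv2.imread("pics/top0.png");s=cv2.imread("pics/side0.png")
a=cv2.resize(t[130:240,130:240],None,fx=5,fy=5,interpolation=cv2.INTER_CUBIC)[:, :]
# carton crop left, board crop right, two rows
f=lambda im,x,y,w,h,k:cv2.resize(im[y:y+h,x:x+w],None,fx=k,fy=k,interpolation=cv2.INTER_CUBIC)
L=np.hstack([f(t,135,145,110,88,4),f(t,270,132,85,88,4)])   # 440+340=780 x 352
R=np.hstack([f(s,185,140,80,62,4),f(s,255,180,115,62,4)])    # 320+460=780 x 248
cv2.imwrite("pics/crop.png",np.vstack([L,R]))
E
```

```text
(no output)
```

View pics/crop.png

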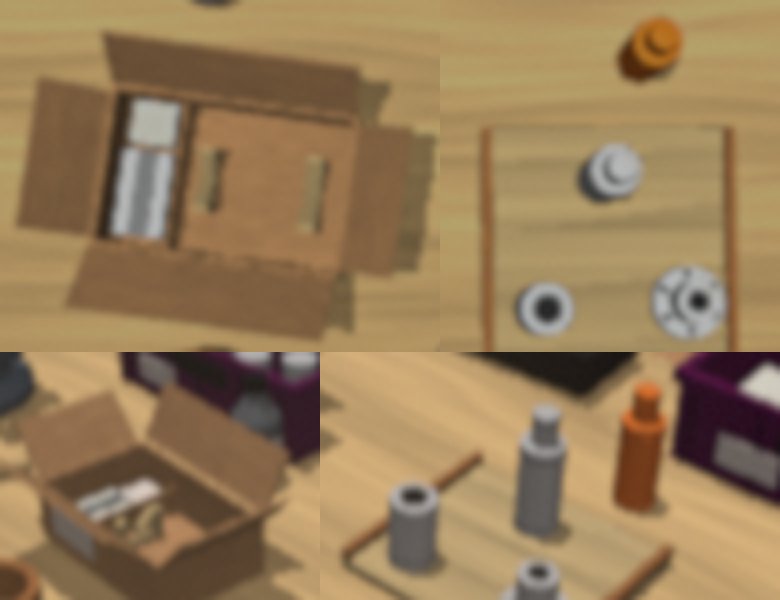

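The enlarged crop confirms it: the grey part at top-view (313,175), a barrel with a thin stub, is the spindle. The part at (296,209) is the plain sleeve, (332,207) is the flanged hub, and the orange one is the decoy. Next I'll get coarse positions.

```bash
cat > h.py <<'E'
import numpy as np, cv2
from scipy.spatial.transform import Rotation as Ro
from rig import ctrl
def ray(n,uv,ci=None):
    c=ci or ctrl.camera_info(n);K,R,t=[np.array(c[k],float) for k in("K","R","t")]
    p=np.array([(uv[0]-K[0,2])/K[0,0],(uv[1]-K[1,2])/K[1,1],1.])
    if n=="wrist":
        a=np.hypot(p[0],p[1]);p=np.array([p[0]/a*np.sin(a),p[1]/a*np.sin(a),np.cos(a)]) if a>0 else p
    return -R.T@t,R.T@p
def at(n,uv,z,ci=None):
    o,d=ray(n,uv,ci);return o+d*(z-o[2])/d[2]
def proj(n,X,ci=None):
    c=ci or ctrl.camera_info(n);K,R,t=[np.array(c[k],float) for k in("K","R","t")]
    q=np.atleast_2d(X)@R.T+t
    if n=="wrist":
        r=np.hypot(q[:,0],q[:,1]);a=np.arctan2(r,q[:,2]);q=np.c_[q[:,0]/r*a,q[:,1]/r*a]
    else:q=q[:,:2]/q[:,2:]
    return q*[K[0,0],K[1,1]]+[K[0,2],K[1,2]]
def tri(*obs):
    A=0;b=0
    for n,uv in obs:
        o,d=ray(n,uv);d/=np.linalg.norm(d);P=np.eye(3)-np.outer(d,d);A=A+P;b=b+P@o
    return np.linalg.solve(A,b)
def st():
    s=ctrl.sense();w=s["ee_rot"];R=Ro.from_quat([w[1],w[2],w[3],w[0]])
    return s,np.array(s["eef_pos"]),R
def rel(pos,Rt,frm=None):
    "shift (tool axes,/120) and turn (/(pi/4)) from current (or given) pose to target"
    s,p,R=st()
    if frm: p,R=frm
    return (R.inv().apply(np.array(pos)-p)/120).round(3),((R.inv()*Rt).as_rotvec()/(np.pi/4)).round(3)
E
python3 - <<'E'
from h import *
print("spindle tip tri",tri(("top",(315.5,173.7)),("side",(311.5,195))),"top@132",at("top",(315.5,173.7),132))
for nm,uv,z in[("LF",(115,92),66),("LN",(97,240),66),("RN",(340,272),66),("RF",(357,123),66)]:
    print(nm,at("top",(135+uv[0]/4,145+uv[1]/4),z).round(1))
for nm,uv,z in[("sleeve",(547,308),66),("hub",(698,301),50),("orange",(662,38),120)]: print(nm,at("top",(270+(uv[0]-440)/4,132+uv[1]/4),z).round(1))
print("oil",at("top",(185,133),125),"tape",at("top",(186,246),45))
c=ctrl.camera_info("wrist");s,p,R=st();o=-np.array(c["R"]).T@c["t"]
print("cam in tool",R.inv().apply(o-p).round(1),"axes",R.inv().apply(np.array(c["R"])).round(2),np.array(c["K"]).round(1).tolist())
E
```

```text
spindle tip tri [ 620.89272593 -188.26138918  130.15592693] top@132 [ 620.57098482 -187.79886277  132.        ]
LF [642.  285.3  66. ]
LN [524.1 297.2  66. ]
RN [500.1 104.6  66. ]
RF [618.6  92.5  66. ]
sleeve [ 514.3 -138.8   66. ]
hub [ 520.9 -262.4   50. ]
orange [ 721.3 -220.7  120. ]
oil [742.89545822 209.1291202  125.        ] tape [393.78768225 214.01908254  45.        ]
cam in tool [  74.2    0.7 -142.3] axes [[ 0.    1.    0.  ]
 [-0.96  0.   -0.29]
 [-0.29 -0.    0.96]] [[297.3, 0.0, 255.3], [0.0, 297.3, 190.8], [0.0, 0.0, 1.0]]
```

Request:
arm_command(
  increments=[
    {"offset":[-0.35,-0.12,-0.09],"dr":[0,0,0],"hand":-1},
    {"offset":[-0.35,-0.12,-0.09],"dr":[0,0,0],"hand":-1},
    {"offset":[-0.35,-0.12,-0.09],"dr":[0,0,0],"hand":-1},
    {"offset":[-0.35,-0.12,-0.09],"dr":[0,0,0],"hand":-1},
    {"offset":[-0.35,-0.12,-0.09],"dr":[0,0,0],"hand":-1},
    {"offset":[-0.35,-0.12,-0.09],"dr":[0,0,0],"hand":-1},
    {"offset":[-0.35,-0.12,-0.09],"dr":[0,0,0],"hand":-1},
    {"offset":[-0.35,-0.12,-0.09],"dr":[0,0,0],"hand":-1},
  ],
)

```text
time_s: 0.9
eef_pos: [454.5, 272.9, 317.9]
ee_rot: [-0.0, 0.169, 0.986, -0.0]
force: [0.2, 0.9, -0.4]
grip_width: 0.001
grip_force: 0.0
```

Request:
arm_command(
  increments=[
    {"offset":[-0.35,-0.12,-0.09],"dr":[0,0,0],"hand":-1},
    {"offset":[-0.35,-0.12,-0.09],"dr":[0,0,0],"hand":-1},
    {"offset":[0,0,0],"dr":[0,0,0.19],"hand":-1},
    {"offset":[0,0,0],"dr":[0,0,0.19],"hand":-1},
    {"offset":[0,0,0],"dr":[0,0,0.19],"hand":-1},
    {"offset":[0,0,0],"dr":[0,0,0.19],"hand":-1},
    {"offset":[0,0,0],"dr":[0,0,0.19],"hand":-1},
    {"offset":[0,0,0],"dr":[0,0,0.19],"hand":-1},
  ],
)

```text
time_s: 1.7
eef_pos: [522.9, 219.2, 338.9]
ee_rot: [-0.0, 0.582, 0.813, -0.0]
force: [-0.2, -0.8, -0.2]
grip_width: 0.001
grip_force: 0.0
```

Request:
arm_command(
  increments=[
    {"offset":[0,0,0],"dr":[0,0,0.19],"hand":-1},
    {"offset":[0,0,0],"dr":[0,0,0.19],"hand":-1},
    {"offset":[0,0,0],"dr":[0,0,0.19],"hand":-1},
    {"offset":[0,0,0],"dr":[0,0,0],"hand":-1},
    {"offset":[0,0,0],"dr":[0,0,0],"hand":-1},
  ],
)

```text
time_s: 2.2
eef_pos: [522.9, 219.2, 339.1]
ee_rot: [-0.0, 0.744, 0.668, -0.0]
force: [-0.6, -0.8, -0.8]
grip_width: -0.002
grip_force: 0.0
```

```bash
python3 - <<'E'
from h import *
s,p,R=st();c=ctrl.camera_info("wrist");im=ctrl.capture("wrist")
import pickle;pickle.dump((c,im),open("w1.pkl","wb"))
print(s["time_s"],s["joints"].round(3),p.round(1),R.as_matrix().round(3).tolist(),s["force"].round(1))
cv2.imwrite("pics/w1.png",cv2.resize(im[:,:,::-1],(800,600),interpolation=cv2.INTER_CUBIC))
E
```

```text
2.2 [ 0.19   0.364  1.152 -0.     1.626  0.298] [522.9 219.2 339.1] [[0.108, 0.994, -0.0], [0.994, -0.108, -0.0], [-0.0, -0.0, -1.0]] [-0.6 -0.8 -0.8]
```

View pics/w1.png

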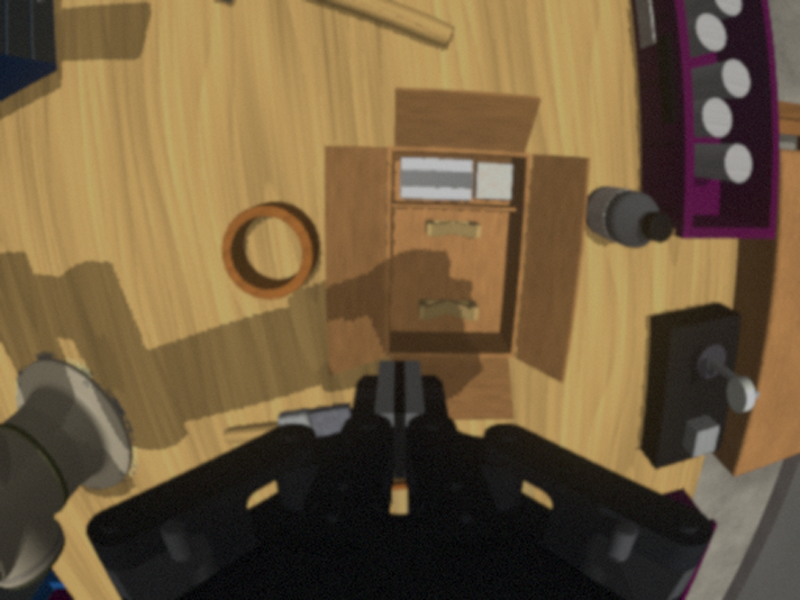

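The wrist view shows the carton wall corners at about (391,149), (526,153), (514,353) and (388,352). The narrow saddle spans (426,229)–(480,229) and the wide one (418,308)–(478,309). I'll fit the carton pose and the flap angles to these.

```bash
python3 - <<'E'
from h import *
import pickle
from scipy.optimize import least_squares
c,im=pickle.load(open("w1.pkl","rb"))
P=[((391,149),(-65,100,64)),((526,153),(65,100,64)),((514,353),(65,-100,64)),((388,352),(-65,-100,64)),
((426,229),(-27,21,40)),((480,229),(27,21,40)),((418,308),(-31,-66,33)),((478,309),(31,-66,33))]
uv=np.array([a for a,_ in P])/1.5625;X=np.array([b for _,b in P],float)
W=lambda q,X:np.c_[X[:,0]*np.cos(q[2])-X[:,1]*np.sin(q[2])+q[0],X[:,0]*np.sin(q[2])+X[:,1]*np.cos(q[2])+q[1],X[:,2]]
r=least_squares(lambda q:(proj("wrist",W(q,X),c)-uv).ravel(),[571,195,-.11],loss="soft_l1")
q=r.x;print(q.round(3),(proj("wrist",W(q,X),c)-uv).round(1).tolist())
def fl(name,hx,hy,ox,oy,hz,pts):
    e=lambda a:np.array([hx-ox*63*np.cos(a),hy-oy*63*np.cos(a),hz+63*np.sin(a)])
    tx=np.array([oy,ox,0.])
    f=lambda v:np.concatenate([(proj("wrist",W(q,(e(v[0])+v[1+i]*tx)[None]),c)[0]-np.array(p)/1.5625) for i,p in enumerate(pts)])
    s=least_squares(f,[2.3]+[0]*len(pts));print(name,s.x.round(2),np.abs(s.fun).max().round(1),e(s.x[0]).round())
fl("left",0,100,0,1,64,[(397,88),(540,97)])
fl("right",0,-100,0,-1,64,[(513,418)])
fl("near",-65,0,-1,0,68.5,[(327,147),(327,372)])
fl("far",65,0,1,0,68.5,[(587,158),(562,380)])
# top-view check of carton + oil
for n,u,z in[("oil",(600/1.5625,217/1.5625),60),]: print(n,at("wrist",u,z,c))
E
```

```text
[ 5.73944e+02  2.02663e+02 -1.20000e-01] [[-3.5, -3.5], [2.2, -2.4], [0.2, 0.8], [-2.3, 1.2], [-0.4, -0.9], [0.6, -0.1], [0.5, 2.1], [0.5, 1.9]]
left [  2.32 -55.27  59.88] 0.3 [  0. 143. 110.]
right [  2.58 -62.14] 0.5 [   0. -153.   97.]
near [  2.42 -95.98  98.15] 2.0 [-112.    0.  110.]
far [   2.11   94.9  -100.31] 0.4 [ 97.   0. 123.]
oil [719.95602833 226.1401021   60.        ]
```

```bash
python3 - <<'E'
from h import *
import pickle
c,im=pickle.load(open("w1.pkl","rb"));ct=ctrl.camera_info("top");t=cv2.imread("pics/top0.png")
q=[573.9,202.7,-.12]
W=lambda q,X:np.c_[X[:,0]*np.cos(q[2])-X[:,1]*np.sin(q[2])+q[0],X[:,0]*np.sin(q[2])+X[:,1]*np.cos(q[2])+q[1],X[:,2]]
B=lambda a,b,y0,y1,z:np.array([(a,y0,z),(b,y0,z),(b,y1,z),(a,y1,z)],float)
L=[B(-65,65,-100,100,64),B(-61,61,-96,96,64),B(-27,27,15,27,40),B(-31,31,-73,-59,33)]
out=[]
for n,ci,I,(x,y,w,h),k in[("wrist",c,im[:,:,::-1],(200,45,185,230),2.4),("top",ct,t,(138,150,104,80),3.4)]:
    J=cv2.resize(I[y:y+h,x:x+w],None,fx=k,fy=k,interpolation=cv2.INTER_CUBIC)
    for l in L:
        p=((proj(n,W(q,l),ci)-[x,y]+.5)*k).astype(int);cv2.polylines(J,[p],True,(0,255,0),1)
    out.append(J)
H=max(o.shape[0] for o in out)
cv2.imwrite("pics/ov.png",np.hstack([cv2.copyMakeBorder(o,0,H-o.shape[0],0,0,0) for o in out]))
E
```

```text
(no output)
```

View pics/ov.png

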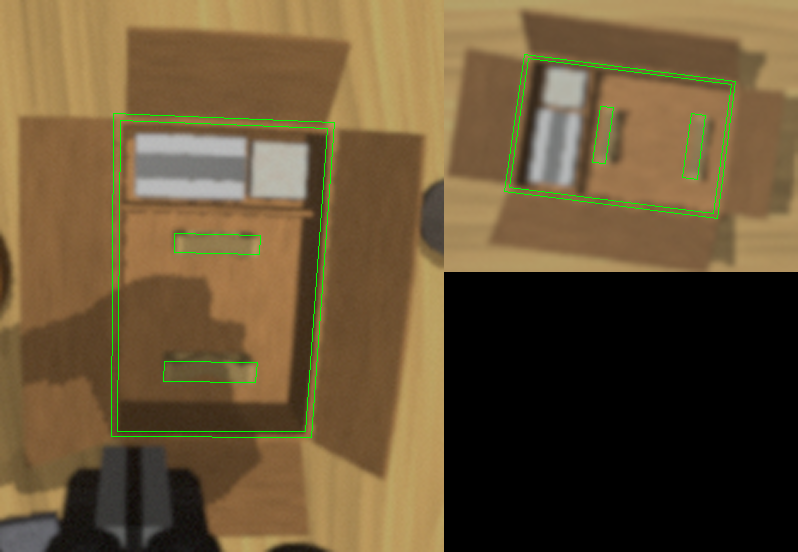

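```bash
python3 - <<'E'
from h import *
import pickle
c,im=pickle.load(open("w1.pkl","rb"))
s,p,R=st();k=1.5625
print("TCP proj x1.56",proj("wrist",p[None],c)*k)
print("tape wrist",at("wrist",(271/k,250/k),45,c),"top",at("top",(186,246),45))
# automatic tape centroid: brown ring in top/side/wrist by hsv, print ellipse fit
for n,I,roi in[("top",cv2.imread("pics/top0.png"),(160,225,55,45)),("side",cv2.imread("pics/side0.png"),(160,185,45,35)),("wrist",im[:,:,::-1].copy(),(135,120,80,80))]:
    x,y,w,h=roi;J=I[y:y+h,x:x+w].astype(int);m=((J[:,:,2]-J[:,:,0]>45)&(J.sum(2)<330)).astype(np.uint8)
    cs,_=cv2.findContours(m,cv2.RETR_EXTERNAL,cv2.CHAIN_APPROX_NONE);cc=max(cs,key=cv2.contourArea);e=cv2.fitEllipse(cc)
    u=np.array(e[0])+[x,y];print(n,u.round(1),np.round(e[1],1),at(n,u,30 if n!="x" else 45,c if n=="wrist" else None).round(1))
E
```

```text
TCP proj x1.56 [[397.23105853 385.57207494]]
tape wrist [397.75920671 223.13112009  45.        ] top [393.78768225 214.01908254  45.        ]
top [185.9 246.2] [28.5 32.7] [391.9 216.9  30. ]
side [185.6 201.7] [23.5 37.2] [395.1 207.3  30. ]
wrist [181.8 160.2] [72.1 81. ] [406.8 218.7  30. ]
```

```bash
python3 - <<'E'
from h import *
import pickle
from scipy.optimize import least_squares
c,im=pickle.load(open("w1.pkl","rb"))
a=np.linspace(0,2*np.pi,200);cyl=np.vstack([np.c_[48*np.cos(a),48*np.sin(a),0*a+z] for z in(0,45)])
for n,I,roi in[("top",cv2.imread("pics/top0.png"),(160,225,55,45)),("side",cv2.imread("pics/side0.png"),(160,185,45,35)),("wrist",im[:,:,::-1].copy(),(135,120,80,80))]:
    x,y,w,h=roi;J=I[y:y+h,x:x+w].astype(int);m=((J[:,:,2]-J[:,:,0]>45)&(J.sum(2)<330)).astype(np.uint8)
    cs,_=cv2.findContours(m,cv2.RETR_EXTERNAL,cv2.CHAIN_APPROX_NONE);cc=max(cs,key=cv2.contourArea)[:,0]+[x,y]
    f=lambda q:np.r_[(lambda P:np.r_[P.min(0)-cc.min(0)+.5,P.max(0)-cc.max(0)-.5])(proj(n,cyl+[q[0],q[1],0],c if n=="wrist" else None))]
    r=least_squares(f,[394,214]);print(n,r.x.round(1),r.fun.round(1))
s,p,R=st();I=ctrl.capture("side")[:,:,::-1];T=ctrl.capture("top")[:,:,::-1]
out=[]
for n,I in(("side",I),("top",T)):
    u=proj(n,p[None])[0];x,y=(u-[45,60]).astype(int);J=cv2.resize(np.ascontiguousarray(I[max(y,0):max(y,0)+110,x:x+90]),None,fx=4.4,fy=4.4,interpolation=cv2.INTER_CUBIC)
    v=((u-[x,max(y,0)]+.5)*4.4).astype(int);cv2.drawMarker(J,tuple(int(i) for i in v),(0,255,0),0,12,1);out.append(J)
cv2.imwrite("pics/tip.png",np.hstack(out))
E
```

```text
top [392.8 217. ] [ 0.6  0.1 -0.6 -0.1]
side [409.9 221.4] [ 4.4  3.6 -4.5 -2.8]
wrist [400.2 220.6] [ 4.7  8.  -4.3 -8.2]
```

View pics/tip.png

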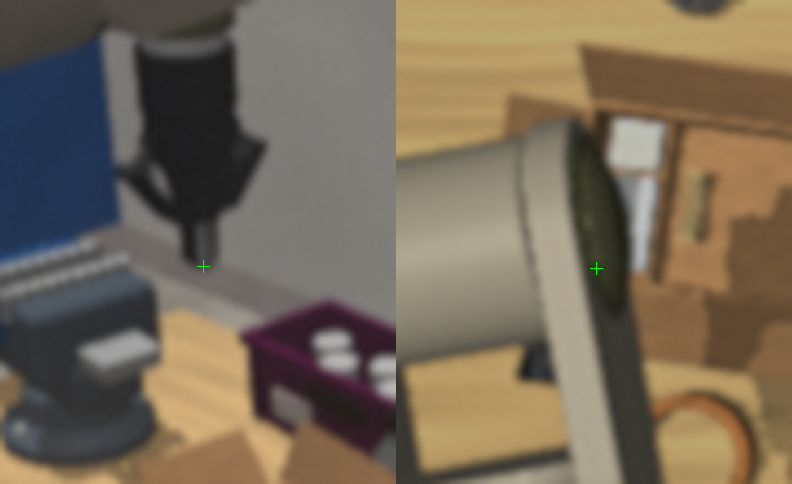

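The projected TCP lands within about 1 px of the fingertips in the side view, so the fixed cameras agree with the robot. I'll take the carton at about (572,199) with yaw −0.12, and refine it later. Now I'll move to the spindle for a side grasp (tool tilted towards horizontal, pointing +y).

Request:
arm_command(
  increments=[
    {"offset":[-0.36,0.087,0.03],"dr":[0,0,0],"hand":-1},
    {"offset":[-0.36,0.087,0.03],"dr":[0,0,0],"hand":-1},
    {"offset":[-0.36,0.087,0.03],"dr":[0,0,0],"hand":-1},
    {"offset":[-0.36,0.087,0.03],"dr":[0,0,0],"hand":-1},
    {"offset":[-0.36,0.087,0.03],"dr":[0,0,0],"hand":-1},
    {"offset":[-0.36,0.087,0.03],"dr":[0,0,0],"hand":-1},
    {"offset":[-0.36,0.087,0.03],"dr":[0,0,0],"hand":-1},
    {"offset":[-0.36,0.087,0.03],"dr":[0,0,0],"hand":-1},
  ],
)

```text
time_s: 3.15
eef_pos: [567.3, -135.4, 310.4]
ee_rot: [0.0, 0.745, 0.667, 0.0]
force: [-0.2, -1.2, 0.1]
grip_width: -0.002
grip_force: 0.0
```

Request:
arm_command(
  increments=[
    {"offset":[-0.36,0.087,0.03],"dr":[0,0,0],"hand":1},
    {"offset":[-0.36,0.087,0.03],"dr":[0,0,0],"hand":1},
    {"offset":[-0.36,0.087,0.03],"dr":[0,0,0],"hand":1},
    {"offset":[0,0,0],"dr":[0,0,0.19],"hand":1},
    {"offset":[0,0,0],"dr":[0,0,0.19],"hand":1},
    {"offset":[0,0,0],"dr":[0,0.19,0],"hand":1},
    {"offset":[0,0,0],"dr":[0,0.19,0],"hand":1},
    {"offset":[0,0,0],"dr":[0,0.19,0],"hand":1},
  ],
)

```text
time_s: 3.95
eef_pos: [584.2, -265.9, 300.6]
ee_rot: [-0.122, 0.814, 0.535, 0.189]
force: [0.7, 1.0, -0.3]
grip_width: 0.998
grip_force: 0.0
```

```bash
python3 - <<'E'
from h import *
s,p,R=st()
print(s["time_s"],s["joints"].round(3),p.round(1),R.as_matrix().round(3).tolist(),s["force"].round(1))
E
```

```text
3.95 [-0.778  0.591  0.971  0.428  1.735 -0.333] [ 584.2 -265.9  300.6] [[0.356, 0.918, 0.176], [0.826, -0.397, 0.401], [0.438, 0.003, -0.899]] [ 0.7  1.  -0.3]
```

Request:
arm_command(
  increments=[
    {"offset":[0,0,0],"dr":[0,0.19,0],"hand":1},
    {"offset":[0,0,0],"dr":[0,0.19,0],"hand":1},
    {"offset":[0,0,0],"dr":[0,0.19,0],"hand":1},
    {"offset":[0,0,0],"dr":[0,0.19,0],"hand":1},
    {"offset":[0,0,0],"dr":[0,0.19,0],"hand":1},
    {"offset":[0,0,0],"dr":[0,0,0],"hand":1},
  ],
)

```text
time_s: 4.55
eef_pos: [583.2, -267.1, 296.2]
ee_rot: [-0.311, 0.692, 0.451, 0.471]
force: [-0.1, 0.3, -0.7]
grip_width: 1.002
grip_force: 0.0
```

```bash
python3 - <<'E'
from h import *
s,p,R=st();z=R.as_matrix()[:,2]
print(s["time_s"],s["joints"].round(3),p.round(1),R.as_matrix().round(3).tolist())
G=np.array([621,-188,72])+22*z
for nm,t in(("pre",G-110*z),("grasp",G)): print(nm,t.round(1),(R.inv().apply(t-p)/120).round(3))
c=ctrl.camera_info("wrist");im=ctrl.capture("wrist");print("spindle expected",proj("wrist",[[621,-188,12],[621,-188,132]],c).round())
cv2.imwrite("pics/w2.png",im[:,:,::-1])
E
```

```text
4.55 [-0.952  0.757  1.052  1.042  1.962 -0.443] [ 583.2 -267.1  296.2] [[0.151, 0.916, 0.371], [0.331, -0.401, 0.854], [0.931, -0.006, -0.364]]
pre [ 588.3 -263.2  104. ] [-1.474  0.035  0.626]
grasp [ 629.2 -169.2   64. ] [-1.474  0.035  1.543]
spindle expected [[258. 327.]
 [258. 282.]]
```

View pics/w2.png

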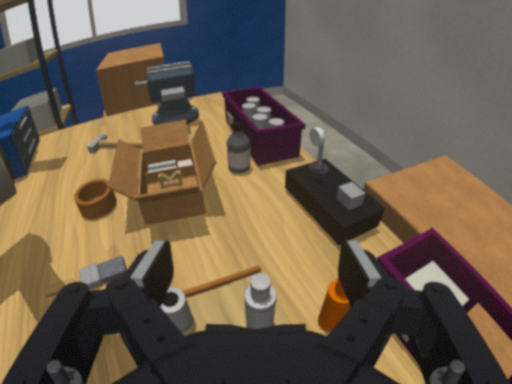

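Wrist view: the spindle's stub top is at (262,281), predicted at (258,282). The sleeve is at (177,310) and the orange decoy at (338,300). Next I'll descend and approach.

Request:
arm_command(
  increments=[
    {"offset":[-0.295,0.01,0.125],"dr":[0,0,0],"hand":1},
    {"offset":[-0.295,0.01,0.125],"dr":[0,0,0],"hand":1},
    {"offset":[-0.295,0.01,0.125],"dr":[0,0,0],"hand":1},
    {"offset":[-0.295,0.01,0.125],"dr":[0,0,0],"hand":1},
    {"offset":[-0.295,0.01,0.125],"dr":[0,0,0],"hand":1},
    {"offset":[0,0,0],"dr":[0,0,0],"hand":1},
  ],
)

```text
time_s: 5.2
eef_pos: [590.9, -262.5, 104.2]
ee_rot: [-0.31, 0.692, 0.453, 0.468]
force: [0.5, 0.2, 0.1]
grip_width: 0.998
grip_force: 0.0
```

```bash
python3 - <<'E'
from h import *
s,p,R=st();z=R.as_matrix()[:,2]
print(s["joints"].round(3),p.round(1),s["force"].round(1))
G=np.array([621,-188,72])+22*z
print((R.inv().apply(G-p)/120).round(3))
c=ctrl.camera_info("wrist");im=ctrl.capture("wrist");print("expected",proj("wrist",[[621,-188,12],[621,-188,132]],c).round())
# spindle stub columns: grey low-saturation in row near tip
u=proj("wrist",[[621,-188,125]],c)[0];r=int(u[1]);row=im[r,int(u[0])-50:int(u[0])+50].astype(int);sat=row.max(1)-row.min(1)
print(r,int(u[0])-50,"".join("#" if a<25 and b>200 else "." for a,b in zip(sat,row.sum(1))))
E
```

```text
[-0.937  0.986  1.147  0.958  1.774 -0.726] [ 590.9 -262.5  104.2] [0.5 0.2 0.1]
[-0.003 -0.015  0.905]
expected [[253. 245.]
 [252. 130.]]
138 202 .....................................################################...............................
```

Request:
arm_command(
  increments=[
    {"offset":[0,-0.003,0.22],"dr":[0,0,0],"hand":1},
    {"offset":[0,-0.003,0.22],"dr":[0,0,0],"hand":1},
    {"offset":[0,-0.003,0.22],"dr":[0,0,0],"hand":1},
    {"offset":[0,-0.003,0.24],"dr":[0,0,0],"hand":1},
    {"offset":[0,0,0],"dr":[0,0,0],"hand":1},
  ],
)

```text
time_s: 5.75
eef_pos: [631.2, -168.6, 70.0]
ee_rot: [-0.308, 0.691, 0.456, 0.469]
force: [-0.7, -0.8, 0.5]
grip_width: 0.997
grip_force: 0.0
```

Request:
arm_command(
  increments=[
    {"offset":[0,0,0],"dr":[0,0,0],"hand":-1},
    {"offset":[0,0,0],"dr":[0,0,0],"hand":-1},
    {"offset":[0,0,0],"dr":[0,0,0],"hand":-1},
    {"offset":[0,0,0],"dr":[0,0,0],"hand":-1},
    {"offset":[0,0,0],"dr":[0,0,0],"hand":-1},
    {"offset":[0,0,0],"dr":[0,0,0],"hand":-1},
  ],
  grip_force=60,
)

```text
time_s: 6.35
eef_pos: [630.1, -172.4, 68.9]
ee_rot: [-0.308, 0.692, 0.453, 0.471]
force: [-3.0, -3.4, 6.5]
grip_width: 0.453
grip_force: 59.5
```

```bash
python3 - <<'E'
from h import *
s,p,R=st()
print(s["joints"].round(3),p.round(1),s["force"].round(1),s["grip_width"],s["grip_force"])
E
```

```text
[-0.806  0.989  1.26   1.034  1.619 -0.769] [ 630.1 -172.4   68.9] [-3.  -3.4  6.5] 0.4525184711585734 59.45017218589783
```

Request:
arm_command(
  increments=[
    {"offset":[0.1,0,-0.04],"dr":[0,0,0],"hand":-1},
    {"offset":[0.29,0,-0.114],"dr":[0,0,0],"hand":-1},
    {"offset":[0.29,0,-0.114],"dr":[0,0,0],"hand":-1},
    {"offset":[0.29,0,-0.114],"dr":[0,0,0],"hand":-1},
    {"offset":[0.29,0,-0.114],"dr":[0,0,0],"hand":-1},
    {"offset":[0,0,0],"dr":[0,-0.1,0],"hand":-1},
    {"offset":[0,0,0],"dr":[0,-0.18,0],"hand":-1},
    {"offset":[0,0,0],"dr":[0,-0.18,0],"hand":-1},
  ],
)

```text
time_s: 7.15
eef_pos: [629.7, -172.0, 230.4]
ee_rot: [-0.22, 0.767, 0.501, 0.336]
force: [-0.8, 0.5, -4.2]
grip_width: 0.45
grip_force: 60.4
```

```bash
python3 - <<'E'
from h import *
s,p,R=st()
print(s["time_s"],s["joints"].round(3),p.round(1),s["force"].round(1),s["grip_width"],s["grip_force"],R.as_matrix()[:,2].round(3))
I=ctrl.capture("wrist");cv2.imwrite("pics/w3.png",I[:,:,::-1])
E
```

```text
7.15 [-0.734  0.661  1.181  0.773  1.613 -0.416] [ 629.7 -172.   230.4] [-0.8  0.5 -4.2] 0.45027258344118515 60.410614013671875 [ 0.295  0.674 -0.678]
```

View pics/w3.png

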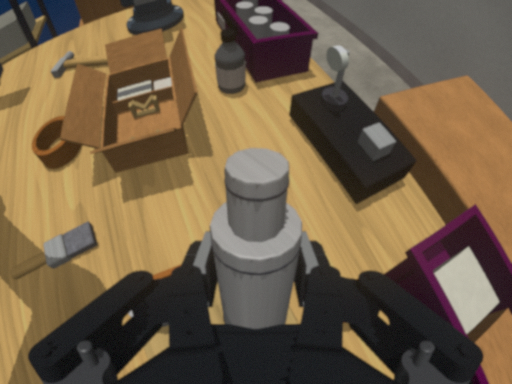

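Wrist view: the spindle is held upright between the pads, stub end at about (256,170), and the carton beyond at about (145,120). I'll check the in-hand pose and work out the placing pose.

```bash
cat >> h.py <<'E'
C=np.array([572.5,199.,-.12])
def cw(x,y,z,C=C):
    return np.array([x*np.cos(C[2])-y*np.sin(C[2])+C[0],x*np.sin(C[2])+y*np.cos(C[2])+C[1],z])
def spin(a,g,s):  # point s along spindle in tool frame; grasp at s=s0 handled by caller
    return np.array([s*np.cos(a),0,-g-s*np.sin(a)])
E
python3 - <<'E'
from h import *
s,p,R=st();c=ctrl.camera_info("wrist")
for a in(18,21.3,25):
    for d in (52,56,60): print(a,d,proj("wrist",(p+R.apply(spin(np.radians(a),19.4,d)))[None],c).round(0).tolist(), proj("wrist",(p+R.apply(spin(np.radians(a),19.4,d-30)))[None],c).round(0).tolist())
a=np.radians(21.3)
cx=np.array([np.cos(C[2]),np.sin(C[2]),0]);cy=np.array([-cx[1],cx[0],0])
# tool axes at place: y=cx ; x*cos a - z*sin a = cy ; z = x cross y
x=np.cos(a)*cy+np.sin(a)*np.array([0,0,1.]);x=np.cos(a)*cy+np.sin(a)*np.array([0,0,-1.])
z=np.cross(x,cx);Rp=Ro.from_matrix(np.c_[x,cx,z]);print(Rp.as_matrix().round(3).tolist(),"axis",Rp.apply(spin(a,0,1)).round(3),cy.round(3))
gp=cw(0,-20,38);t=gp-Rp.apply([0,0,-19.4]);print("TCP place",t.round(1),"rotvec now->place",(R.inv()*Rp).as_rotvec(degrees=True).round(1))
E
```

```text
18 52 [[254.0, 172.0]] [[255.0, 232.0]]
18 56 [[254.0, 163.0]] [[255.0, 225.0]]
18 60 [[254.0, 153.0]] [[255.0, 218.0]]
21.3 52 [[254.0, 177.0]] [[255.0, 234.0]]
21.3 56 [[254.0, 167.0]] [[255.0, 228.0]]
21.3 60 [[254.0, 158.0]] [[255.0, 221.0]]
25 52 [[254.0, 182.0]] [[255.0, 237.0]]
25 56 [[254.0, 173.0]] [[255.0, 230.0]]
25 60 [[254.0, 164.0]] [[255.0, 224.0]]
[[0.112, 0.993, -0.043], [0.925, -0.12, -0.361], [-0.363, 0.0, -0.932]] axis [0.12  0.993 0.   ] [0.12  0.993 0.   ]
TCP place [569.3 172.1  19.9] rotvec now->place [  4.3 -67.6 -17.1]
```

Request:
arm_command(
  increments=[
    {"offset":[0,0,0],"dr":[0.0106,-0.167,-0.042],"hand":-1},
    {"offset":[0,0,0],"dr":[0.0106,-0.167,-0.042],"hand":-1},
    {"offset":[0,0,0],"dr":[0.0106,-0.167,-0.042],"hand":-1},
    {"offset":[0,0,0],"dr":[0.0106,-0.167,-0.042],"hand":-1},
    {"offset":[0,0,0],"dr":[0.0106,-0.167,-0.042],"hand":-1},
    {"offset":[0,0,0],"dr":[0.0106,-0.167,-0.042],"hand":-1},
    {"offset":[0,0,0],"dr":[0.0106,-0.167,-0.042],"hand":-1},
    {"offset":[0,0,0],"dr":[0.0106,-0.167,-0.042],"hand":-1},
  ],
)

```text
time_s: 8.0
eef_pos: [629.8, -170.7, 230.0]
ee_rot: [0.079, 0.754, 0.647, -0.082]
force: [0.2, 0.4, -4.9]
grip_width: 0.449
grip_force: 60.5
```

Request:
arm_command(
  increments=[
    {"offset":[0,0,0],"dr":[0.0106,-0.167,-0.042],"hand":-1},
    {"offset":[0,0,0],"dr":[0,0,0],"hand":-1},
  ],
)

```text
time_s: 8.2
eef_pos: [629.9, -168.0, 228.2]
ee_rot: [0.114, 0.736, 0.654, -0.134]
force: [0.2, -0.2, -3.9]
grip_width: 0.449
grip_force: 60.5
```

```bash
python3 - <<'E'
from h import *
s,p,R=st();print(s["time_s"],s["joints"].round(3),p.round(1),s["grip_width"],R.as_matrix().round(3).tolist(),R.apply(spin(np.radians(21.3),0,1)).round(3))
print((R.inv().apply(np.array([569.3,172.1,225])-p)/120).round(3))
E
```

```text
8.2 [-0.305  0.602  1.112 -0.356  1.379 -0.128] [ 629.9 -168.   228.2] 0.44866873210335123 [[0.109, 0.993, -0.048], [0.932, -0.119, -0.343], [-0.347, -0.007, -0.938]] [0.119 0.993 0.018]
[ 2.595 -0.837 -0.924]
```

Request:
arm_command(
  increments=[
    {"offset":[0.324,-0.105,-0.115],"dr":[0,0,0],"hand":-1},
    {"offset":[0.324,-0.105,-0.115],"dr":[0,0,0],"hand":-1},
    {"offset":[0.324,-0.105,-0.115],"dr":[0,0,0],"hand":-1},
    {"offset":[0.324,-0.105,-0.115],"dr":[0,0,0],"hand":-1},
    {"offset":[0.324,-0.105,-0.115],"dr":[0,0,0],"hand":-1},
    {"offset":[0.324,-0.105,-0.115],"dr":[0,0,0],"hand":-1},
    {"offset":[0.324,-0.105,-0.115],"dr":[0,0,0],"hand":-1},
    {"offset":[0.324,-0.105,-0.115],"dr":[0,0,0],"hand":-1},
  ],
)

```text
time_s: 9.0
eef_pos: [569.5, 169.9, 225.1]
ee_rot: [0.113, 0.738, 0.652, -0.133]
force: [1.1, 0.7, -4.1]
grip_width: 0.449
grip_force: 61.1
```

Request:
arm_command(
  increments=[
    {"offset":[0,0,0],"dr":[0,0,0],"hand":-1},
    {"offset":[0,0,0],"dr":[0,0,0],"hand":-1},
  ],
)

```text
time_s: 9.2
eef_pos: [570.0, 168.9, 225.0]
ee_rot: [0.114, 0.737, 0.653, -0.133]
force: [-0.4, -0.1, -4.2]
grip_width: 0.449
grip_force: 61.5
```

```bash
python3 - <<'E'
from h import *
import pickle
s,p,R=st();c=ctrl.camera_info("wrist");im=ctrl.capture("wrist");pickle.dump((c,im,p,R.as_matrix()),open("w4.pkl","wb"))
print(s["time_s"],p.round(1),R.as_matrix().round(3).tolist())
J=cv2.resize(im[:,:,::-1],(800,600),interpolation=cv2.INTER_CUBIC)
for C2,col in((C,(0,255,0)),((571,195,-.12),(0,0,255))):
  for X in([(-65,-100,64),(65,-100,64),(65,100,64),(-65,100,64)],[(-27,15,40),(27,15,40),(27,27,40),(-27,27,40)],[(-31,-73,33),(31,-73,33),(31,-59,33),(-31,-59,33)]):
    q=proj("wrist",np.array([cw(*x,C=C2) for x in X]),c);cv2.polylines(J,[((q+.5)*1.5625).astype(int)],True,col,1)
cv2.imwrite("pics/w4.png",J)
E
```

```text
9.2 [570.  168.9 225. ] [[0.113, 0.992, -0.047], [0.931, -0.122, -0.343], [-0.346, -0.005, -0.938]]
```

View pics/w4.png

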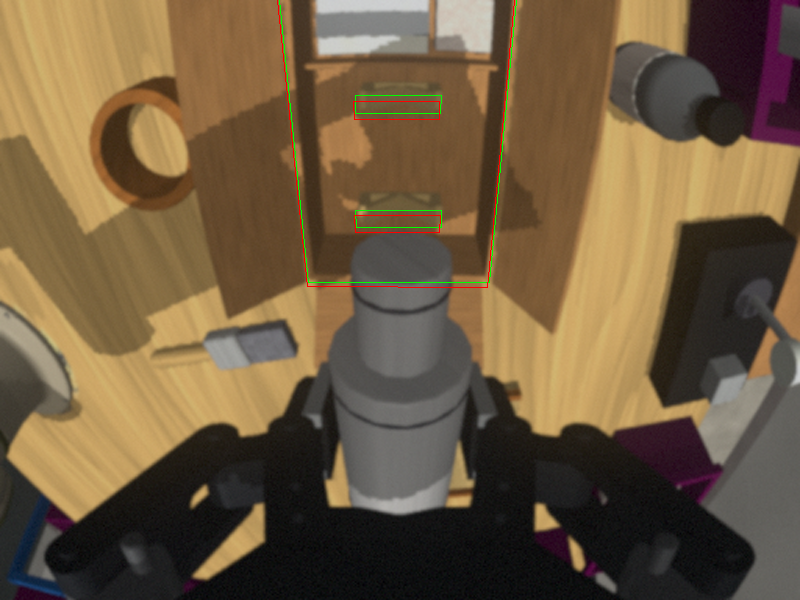

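The saddles at about (400,100) and (400,215) and the carton rim match the overlay within 2 mm. The spindle sits on the cradle line at column 400. Next I'll compute the small correction and the descent.

```bash
cat >> h.py <<'E'
a0=np.radians(21.3);cx=np.array([np.cos(C[2]),np.sin(C[2]),0]);cy=np.array([-cx[1],cx[0],0])
_x=np.cos(a0)*cy-np.sin(a0)*np.array([0,0,1.]);Rp=Ro.from_matrix(np.c_[_x,cx,np.cross(_x,cx)])
E
python3 - <<'E'
from h import *
s,p,R=st();print("turn",((R.inv()*Rp).as_rotvec()/(np.pi/4)).round(4))
for z in(48,19.9): print(z,(Rp.inv().apply(np.array([569.8,172.1,z])-p)/120).round(3), "down1mm",(Rp.inv().apply([0,0,-1])/120).round(5))
E
```

```text
turn [-0.0073 -0.0226 -0.0023]
48 [ 0.567 -0.008  1.363] down1mm [ 0.00303 -0.       0.00776]
19.9 [ 0.653 -0.008  1.582] down1mm [ 0.00303 -0.       0.00776]
```

Request:
arm_command(
  increments=[
    {"offset":[0,0,0],"dr":[-0.007,-0.023,-0.002],"hand":-1},
    {"offset":[0.0945,-0.001,0.227],"dr":[0,0,0],"hand":-1},
    {"offset":[0.0945,-0.001,0.227],"dr":[0,0,0],"hand":-1},
    {"offset":[0.0945,-0.001,0.227],"dr":[0,0,0],"hand":-1},
    {"offset":[0.0945,-0.001,0.227],"dr":[0,0,0],"hand":-1},
    {"offset":[0.0945,-0.001,0.227],"dr":[0,0,0],"hand":-1},
    {"offset":[0.0945,-0.001,0.227],"dr":[0,0,0],"hand":-1},
    {"offset":[0,0,0],"dr":[0,0,0],"hand":-1},
  ],
)

```text
time_s: 10.05
eef_pos: [568.3, 170.9, 44.7]
ee_rot: [0.122, 0.735, 0.652, -0.142]
force: [-0.3, -0.3, -3.5]
grip_width: 0.451
grip_force: 61.2
```

```bash
python3 - <<'E'
from h import *
s,p,R=st();print(s["time_s"],p.round(1),s["force"].round(1),"turn",((R.inv()*Rp).as_rotvec()/(np.pi/4)).round(4),"axis",R.apply(spin(a0,0,1)).round(3))
print((R.inv().apply(np.array([569.8,172.1,19.9])-p)/120).round(3))
E
```

```text
10.05 [568.3 170.9  44.7] [-0.3 -0.3 -3.5] turn [-0.0069  0.006   0.0019] axis [ 0.12   0.993 -0.005]
[0.087 0.012 0.188]
```

Request:
arm_command(
  increments=[
    {"offset":[0.02,0.004,0.047],"dr":[-0.003,0.002,0],"hand":-1},
    {"offset":[0.02,0.004,0.047],"dr":[-0.003,0.002,0],"hand":-1},
    {"offset":[0.02,0.004,0.047],"dr":[0,0,0],"hand":-1},
    {"offset":[0.006,0,0.012],"dr":[0,0,0],"hand":-1},
    {"offset":[0,0,0],"dr":[0,0,0],"hand":-1},
  ],
)

```text
time_s: 10.55
eef_pos: [571.9, 172.9, 28.6]
ee_rot: [0.125, 0.735, 0.653, -0.136]
force: [-0.4, -0.3, -3.8]
grip_width: 0.453
grip_force: 61.3
```

Request:
arm_command(
  increments=[
    {"offset":[0.005,0,0.012],"dr":[0,0,0],"hand":-1},
    {"offset":[0,0,0],"dr":[0,0,0],"hand":-1},
  ],
)

```text
time_s: 10.75
eef_pos: [572.0, 172.9, 27.1]
ee_rot: [0.125, 0.735, 0.653, -0.136]
force: [0.5, -0.1, -4.7]
grip_width: 0.449
grip_force: 61.3
```

Request:
arm_command(
  increments=[
    {"offset":[0.005,0,0.012],"dr":[0,0,0],"hand":-1},
    {"offset":[0,0,0],"dr":[0,0,0],"hand":-1},
  ],
)

```text
time_s: 10.95
eef_pos: [571.8, 172.9, 25.3]
ee_rot: [0.125, 0.735, 0.653, -0.136]
force: [0.4, 0.8, -3.3]
grip_width: 0.45
grip_force: 61.3
```

Request:
arm_command(
  increments=[
    {"offset":[0.005,0,0.012],"dr":[0,0,0],"hand":-1},
    {"offset":[0,0,0],"dr":[0,0,0],"hand":-1},
  ],
)

```text
time_s: 11.15
eef_pos: [572.0, 173.0, 24.5]
ee_rot: [0.125, 0.735, 0.653, -0.136]
force: [-1.9, 1.1, 2.7]
grip_width: 0.447
grip_force: 62.0
```

Request:
arm_command(
  increments=[
    {"offset":[0.002,-0.015,0.006],"dr":[0,0,0],"hand":-1},
    {"offset":[0,0,0],"dr":[0,0,0],"hand":-1},
  ],
)

```text
time_s: 11.35
eef_pos: [570.0, 173.2, 22.9]
ee_rot: [0.125, 0.735, 0.653, -0.136]
force: [-0.6, 1.6, -2.2]
grip_width: 0.448
grip_force: 61.6
```

Request:
arm_command(
  increments=[
    {"offset":[0.004,-0.003,0.01],"dr":[0,0,0],"hand":-1},
    {"offset":[0,0,0],"dr":[0,0,0],"hand":-1},
  ],
)

```text
time_s: 11.55
eef_pos: [570.1, 173.2, 22.6]
ee_rot: [0.125, 0.735, 0.653, -0.135]
force: [-1.8, 1.0, 4.4]
grip_width: 0.446
grip_force: 62.4
```

```bash
python3 - <<'E'
from h import *
s,p,R=st();print(s["time_s"],p.round(1),s["force"].round(1),s["wrist_torque"].round(2),"axis",R.apply(spin(a0,0,1)).round(3),"center",(p+R.apply([0,0,-19.4])).round(1))
E
```

```text
11.55 [570.1 173.2  22.6] [-1.8  1.   4.4] [ 0.01  0.26 -0.25] axis [0.117 0.993 0.001] center [570.8 180.2  40.7]
```

Request:
arm_command(
  increments=[
    {"offset":[0.002,-0.014,0.006],"dr":[0,0,0],"hand":-1},
    {"offset":[0,0,0],"dr":[0,0,0],"hand":-1},
  ],
)

```text
time_s: 11.75
eef_pos: [570.1, 173.2, 22.6]
ee_rot: [0.127, 0.735, 0.653, -0.134]
force: [5.8, -0.8, 5.9]
grip_width: 0.453
grip_force: 62.6
```

Request:
arm_command(
  increments=[
    {"offset":[0.004,-0.003,0.01],"dr":[0,0,0],"hand":-1},
    {"offset":[0,0,0],"dr":[0,0,0],"hand":-1},
  ],
)

```text
time_s: 11.95
eef_pos: [570.1, 173.3, 22.5]
ee_rot: [0.127, 0.735, 0.653, -0.134]
force: [3.6, -0.4, 13.8]
grip_width: 0.449
grip_force: 63.5
```

```bash
python3 - <<'E'
from h import *
s,p,R=st();print(s["time_s"],p.round(1),s["force"].round(1),s["wrist_torque"].round(2),"center",(p+R.apply([0,0,-19.4])).round(1))
I=ctrl.capture("wrist");np.save("w5.npy",I)
E
```

```text
11.95 [570.1 173.3  22.5] [ 3.6 -0.4 13.8] [-0.67 -0.19 -0.08] center [570.7 180.3  40.6]
```

Request:
arm_command(
  increments=[
    {"offset":[-0.005,0,-0.012],"dr":[0,0,0],"hand":-1},
    {"offset":[0,0,0],"dr":[0,0,0],"hand":-0.02},
    {"offset":[0,0,0],"dr":[0,0,0],"hand":0.1},
    {"offset":[0,0,0],"dr":[0,0,0],"hand":0.2},
    {"offset":[0,0,0],"dr":[0,0,0],"hand":0.25},
    {"offset":[0,0,0],"dr":[0,0,0],"hand":0.25},
    {"offset":[0,0,0],"dr":[0,0,0],"hand":0.25},
    {"offset":[0,0,0],"dr":[0,0,0],"hand":0.25},
  ],
)

```text
time_s: 12.8
eef_pos: [567.7, 173.3, 21.2]
ee_rot: [0.125, 0.735, 0.653, -0.136]
force: [0.5, 0.3, -0.4]
grip_width: 0.623
grip_force: 0.0
```

```bash
python3 - <<'E'
from h import *
s,p,R=st();print(s["time_s"],p.round(1),s["force"].round(1),s["grip_width"],s["grip_force"],"back along z / up",(R.inv().apply([0,0,1.])/120).round(5))
E
```

```text
12.8 [567.7 173.3  21.2] [ 0.5  0.3 -0.4] 0.6230772502897522 0.0 back along z / up [-3.02e-03  5.00e-05 -7.77e-03]
```

Request:
arm_command(
  increments=[
    {"offset":[-0.045,0,-0.117],"dr":[0,0,0],"hand":0.25},
    {"offset":[-0.045,0,-0.117],"dr":[0,0,0],"hand":0.25},
    {"offset":[-0.045,0,-0.117],"dr":[0,0,0],"hand":0.25},
    {"offset":[-0.09,0,-0.233],"dr":[0,0,0],"hand":0.25},
    {"offset":[-0.09,0,-0.233],"dr":[0,0,0],"hand":0.25},
    {"offset":[-0.09,0,-0.233],"dr":[0,0,0],"hand":0.25},
    {"offset":[-0.09,0,-0.233],"dr":[0,0,0],"hand":-1},
    {"offset":[-0.09,0,-0.233],"dr":[0,0,0],"hand":-1},
  ],
)

```text
time_s: 13.6
eef_pos: [566.4, 174.1, 219.1]
ee_rot: [0.125, 0.735, 0.653, -0.135]
force: [-0.0, -0.4, -0.1]
grip_width: 0.294
grip_force: 0.0
```

```bash
python3 - <<'E'
from h import *
s,p,R=st();c=ctrl.camera_info("wrist");im=ctrl.capture("wrist")
print(s["time_s"],p.round(1),s["force"].round(1),R.as_matrix()[:,2].round(3))
J=cv2.resize(im[:,:,::-1],(800,600),interpolation=cv2.INTER_CUBIC)
for X in([cw(0,-84,38),cw(0,36,38)],[cw(-65,-100,64),cw(65,-100,64),cw(65,100,64),cw(-65,100,64)]):
    q=proj("wrist",np.array(X),c);cv2.polylines(J,[((q+.5)*1.5625).astype(int)],True,(0,255,0),1)
cv2.imwrite("pics/w6.png",J)
E
```

```text
13.6 [566.4 174.1 219.1] [-0.  -0.4 -0.1] [-0.035 -0.36  -0.932]
```

View pics/w6.png

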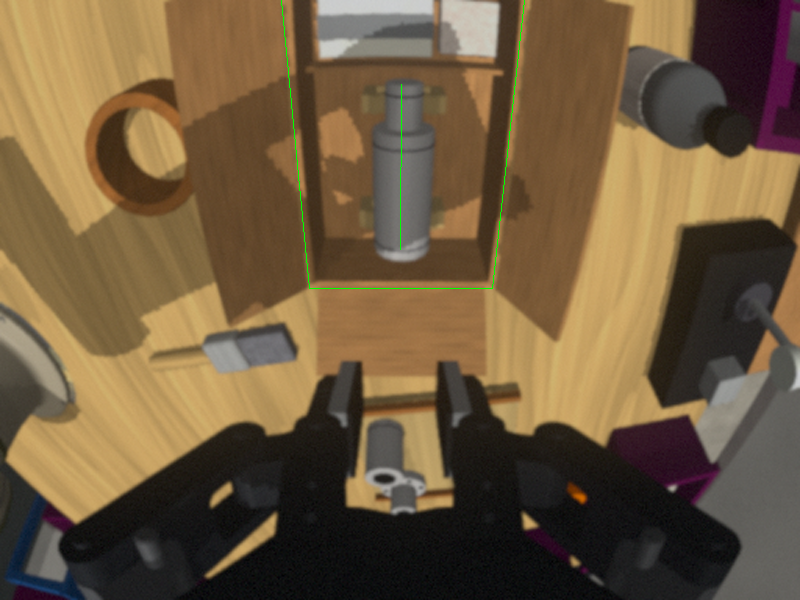

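The spindle lies in both saddles along the cradle line (axis from (401,85) to (401,250), within 2 mm), released and still. I'll turn the tool vertical, so tool x is carton y and tool y is carton x, and go outside the left flap.

Request:
arm_command(
  increments=[
    {"offset":[0,0,0],"dr":[0,0.158,0],"hand":-1},
    {"offset":[0,0,0],"dr":[0,0.158,0],"hand":-1},
    {"offset":[0,0,0],"dr":[0,0.158,0],"hand":-1},
    {"offset":[0,0,0],"dr":[0,0,0],"hand":-1},
  ],
)

```text
time_s: 14.05
eef_pos: [566.8, 172.2, 218.1]
ee_rot: [0.002, 0.748, 0.664, 0.004]
force: [-0.5, -1.0, -0.4]
grip_width: 0.003
grip_force: 0.0
```

Request:
arm_command(
  increments=[
    {"offset":[0.333,0.005,0],"dr":[0,0,0],"hand":-1},
    {"offset":[0.333,0.005,0],"dr":[0,0,0],"hand":-1},
    {"offset":[0.333,0.005,0],"dr":[0,0,0],"hand":-1},
    {"offset":[0.333,0.005,0],"dr":[0,0,0],"hand":-1},
    {"offset":[0.333,0.005,0],"dr":[0,0,0],"hand":-1},
    {"offset":[0,0,0],"dr":[0,0,0],"hand":-1},
  ],
)

```text
time_s: 14.65
eef_pos: [591.5, 376.9, 215.8]
ee_rot: [0.003, 0.746, 0.666, 0.002]
force: [-1.3, -1.7, -0.5]
grip_width: 0.002
grip_force: 0.0
```

```bash
cat >> h.py <<'E'
def loc():
    s,p,R=st();d=p[:2]-C[:2];cc,ss=np.cos(C[2]),np.sin(C[2])
    Rl=Ro.from_euler("z",-C[2])*R
    print("t",round(float(s["time_s"]),2),"local",(d@[cc,ss]).round(1),(d@[-ss,cc]).round(1),"z",p[2].round(1),"F",s["force"].round(1),"tool z local",Rl.as_matrix()[:,2].round(3),"yaw err",(R.as_matrix()[:,1]@cy).round(3),"j",s["joints"].round(2))
E
python3 -c "
from h import *
loc()"
```

```text
t 14.65 local -2.4 178.9 z 215.8 F [-1.3 -1.7 -0.5] tool z local [ 0.006 -0.    -1.   ] yaw err 0.008 j [ 0.4   0.74  0.87 -0.    1.52  0.51]
```

Request:
arm_command(
  increments=[
    {"offset":[0,0,0.273],"dr":[0,0,0],"hand":-1},
    {"offset":[0,0,0.273],"dr":[0,0,0],"hand":-1},
    {"offset":[0,0,0.273],"dr":[0,0,0],"hand":-1},
    {"offset":[0,0.01,0.273],"dr":[0,0,0],"hand":-1},
    {"offset":[-0.14,0.01,0],"dr":[0,0,0],"hand":-1},
    {"offset":[-0.14,0,0],"dr":[0,0,0],"hand":-1},
    {"offset":[-0.14,0,0],"dr":[0,0,0],"hand":-1},
    {"offset":[-0.14,0,0],"dr":[0,0,0],"hand":-1},
  ],
)

```text
time_s: 15.45
eef_pos: [588.7, 305.5, 87.8]
ee_rot: [0.003, 0.747, 0.665, 0.004]
force: [0.4, 2.6, -0.8]
grip_width: 0.004
grip_force: 0.9
```

Request:
arm_command(
  increments=[
    {"offset":[-0.108,0,0.02],"dr":[0,0,0],"hand":-1},
    {"offset":[-0.108,0,0.02],"dr":[0,0,0],"hand":-1},
    {"offset":[-0.108,0,0.02],"dr":[0,0,0],"hand":-1},
    {"offset":[-0.108,0,0.02],"dr":[0,0,0],"hand":-1},
    {"offset":[0,0,0],"dr":[0,0,0],"hand":-1},
  ],
)

```text
time_s: 15.95
eef_pos: [582.1, 251.9, 75.2]
ee_rot: [0.002, 0.748, 0.664, 0.002]
force: [0.7, 0.5, -0.6]
grip_width: 0.001
grip_force: 0.0
```

```bash
python3 -c "
from h import *
loc()"
```

```text
t 15.95 local 3.2 53.7 z 75.2 F [ 0.7  0.5 -0.6] tool z local [ 0.005  0.    -1.   ] yaw err 0.002 j [ 0.22  0.7   1.32 -0.    1.12  0.34]
```

Request:
arm_command(
  increments=[
    {"offset":[0,0,0.03],"dr":[0,0,0],"hand":-1},
    {"offset":[0,0,0.02],"dr":[0,0,0],"hand":-1},
    {"offset":[0,0,0],"dr":[0,0,0],"hand":-1},
  ],
)

```text
time_s: 16.25
eef_pos: [582.1, 254.1, 69.2]
ee_rot: [0.002, 0.747, 0.665, 0.002]
force: [0.7, 0.4, -0.3]
grip_width: -0.003
grip_force: 0.0
```

Request:
arm_command(
  increments=[
    {"offset":[0,0,0.012],"dr":[0,0,0],"hand":-1},
    {"offset":[0,0,0],"dr":[0,0,0],"hand":-1},
  ],
)

```text
time_s: 16.45
eef_pos: [582.3, 254.0, 68.2]
ee_rot: [0.002, 0.747, 0.665, 0.003]
force: [0.1, -0.1, 0.1]
grip_width: -0.001
grip_force: 0.0
```

Request:
arm_command(
  increments=[
    {"offset":[0,0,0.008],"dr":[0,0,0],"hand":-1},
    {"offset":[0,0,0],"dr":[0,0,0],"hand":-1},
  ],
)

```text
time_s: 16.65
eef_pos: [582.4, 253.9, 68.0]
ee_rot: [0.002, 0.747, 0.665, 0.003]
force: [-0.7, 0.2, 4.4]
grip_width: -0.0
grip_force: 2.1
```

Request:
arm_command(
  increments=[
    {"offset":[0,0,-0.2],"dr":[0,0,0],"hand":-1},
    {"offset":[0,0,-0.3],"dr":[0,0,0],"hand":-1},
    {"offset":[-0.1,0,-0.3],"dr":[0,0,0],"hand":-1},
    {"offset":[-0.38,0,0],"dr":[0,0,0],"hand":-1},
    {"offset":[-0.38,0,0],"dr":[0,0,0],"hand":-1},
    {"offset":[-0.38,0,0],"dr":[0,0,0],"hand":-1},
    {"offset":[-0.38,0,0],"dr":[0,0,0],"hand":-1},
    {"offset":[-0.38,0,0],"dr":[0,0,0],"hand":-1},
  ],
)

```text
time_s: 17.45
eef_pos: [553.3, 13.6, 163.2]
ee_rot: [0.002, 0.747, 0.665, 0.003]
force: [0.6, -0.3, -0.2]
grip_width: 0.003
grip_force: 0.0
```

Request:
arm_command(
  increments=[
    {"offset":[0,0,0],"dr":[0,0,0],"hand":-1},
    {"offset":[0,0,0],"dr":[0,0,0],"hand":-1},
  ],
)

```text
time_s: 17.65
eef_pos: [553.8, 14.7, 163.2]
ee_rot: [0.002, 0.748, 0.664, 0.003]
force: [-0.1, 0.1, 1.0]
grip_width: 0.002
grip_force: 0.0
```

```bash
python3 - <<'E'
from h import *
loc()
# flap angle check of left flap from side camera: dump nothing, just save
cv2.imwrite("pics/s7.png",ctrl.capture("side")[:,:,::-1])
E
```

```text
t 17.65 local 3.5 -185.2 z 163.2 F [-0.1  0.1  1. ] tool z local [ 0.006  0.001 -1.   ] yaw err 0.001 j [-0.19  0.43  1.51  0.    1.19 -0.07]
```

Request:
arm_command(
  increments=[
    {"offset":[0,0,0.33],"dr":[0,0,0],"hand":-1},
    {"offset":[0,0,0.33],"dr":[0,0,0],"hand":-1},
    {"offset":[0,-0.02,0],"dr":[0,0,0],"hand":-1},
    {"offset":[0.124,0,0],"dr":[0,0,0],"hand":-1},
    {"offset":[0.124,0,0],"dr":[0,0,0],"hand":-1},
    {"offset":[0.124,0,0],"dr":[0,0,0],"hand":-1},
    {"offset":[0.124,0,0],"dr":[0,0,0],"hand":-1},
    {"offset":[0.124,0,0],"dr":[0,0,0],"hand":-1},
  ],
)

```text
time_s: 18.5
eef_pos: [562.6, 90.8, 87.4]
ee_rot: [0.004, 0.747, 0.665, 0.005]
force: [0.9, -1.5, 1.8]
grip_width: 0.002
grip_force: 1.0
```

Request:
arm_command(
  increments=[
    {"offset":[0.108,0,0.02],"dr":[0,0,0],"hand":-1},
    {"offset":[0.108,0,0.02],"dr":[0,0,0],"hand":-1},
    {"offset":[0.108,0,0.02],"dr":[0,0,0],"hand":-1},
    {"offset":[0.108,0,0.02],"dr":[0,0,0],"hand":-1},
    {"offset":[0,0,0],"dr":[0,0,0],"hand":-1},
  ],
)

```text
time_s: 19.0
eef_pos: [566.4, 142.7, 73.8]
ee_rot: [0.002, 0.747, 0.665, 0.002]
force: [1.5, 0.2, -0.2]
grip_width: 0.001
grip_force: 0.0
```

```bash
python3 -c "
from h import *
loc()"
```

```text
t 19.0 local 0.6 -56.6 z 73.8 F [ 1.5  0.2 -0.2] tool z local [ 0.005  0.001 -1.   ] yaw err 0.005 j [0.05 0.6  1.5  0.   1.04 0.16]
```

Request:
arm_command(
  increments=[
    {"offset":[0,0,0.025],"dr":[0,0,0],"hand":-1},
    {"offset":[0,0,0.018],"dr":[0,0,0],"hand":-1},
    {"offset":[0,0,0],"dr":[0,0,0],"hand":-1},
  ],
)

```text
time_s: 19.3
eef_pos: [566.5, 140.5, 68.9]
ee_rot: [0.002, 0.747, 0.664, 0.002]
force: [-0.1, -0.8, -0.1]
grip_width: -0.004
grip_force: 0.0
```

Request:
arm_command(
  increments=[
    {"offset":[0,0,0.008],"dr":[0,0,0],"hand":-1},
    {"offset":[0,0,0],"dr":[0,0,0],"hand":-1},
  ],
)

```text
time_s: 19.5
eef_pos: [566.7, 140.7, 68.3]
ee_rot: [0.002, 0.747, 0.664, 0.002]
force: [-0.7, 0.4, 0.4]
grip_width: 0.002
grip_force: 0.0
```

Request:
arm_command(
  increments=[
    {"offset":[0,0,0.006],"dr":[0,0,0],"hand":-1},
    {"offset":[0,0,0],"dr":[0,0,0],"hand":-1},
  ],
)

```text
time_s: 19.7
eef_pos: [566.8, 140.8, 68.0]
ee_rot: [0.002, 0.747, 0.665, 0.003]
force: [-1.1, -2.0, 4.1]
grip_width: 0.001
grip_force: 1.9
```

Request:
arm_command(
  increments=[
    {"offset":[0,0,-0.2],"dr":[0,0,0],"hand":-1},
    {"offset":[0,0,-0.3],"dr":[0,0,0],"hand":-1},
    {"offset":[0,0,-0.3],"dr":[0,0,0],"hand":-1},
    {"offset":[0,-0.32,0],"dr":[0,0,0],"hand":-1},
    {"offset":[0,-0.32,0],"dr":[0,0,0],"hand":-1},
    {"offset":[0,-0.32,0],"dr":[0,0,0],"hand":-1},
    {"offset":[0,-0.32,0],"dr":[0,0,0],"hand":-1},
    {"offset":[0,0,0],"dr":[0,0,0],"hand":-1},
  ],
)

```text
time_s: 20.5
eef_pos: [409.8, 159.4, 162.5]
ee_rot: [0.001, 0.747, 0.665, 0.002]
force: [0.4, -0.3, 0.4]
grip_width: 0.003
grip_force: 0.0
```

```bash
python3 - <<'E'
from h import *
loc()
c=ctrl.camera_info("wrist");im=ctrl.capture("wrist");cv2.imwrite("pics/w8.png",im[:,:,::-1])
# flap-left edge check: brown spindle cover? sample: is the spindle barrel hidden by right flap
for nm,X in(("barrel@-70",cw(0,-70,58)),("mid-20",cw(0,-20,58)),("boxes@70",cw(-15,75,30))):
    u=proj("wrist",X[None],c)[0].astype(int);print(nm,u,im[u[1],u[0]] if 0<=u[0]<512 and 0<=u[1]<384 else None)
E
```

```text
t 20.5 local -156.8 -58.8 z 162.5 F [ 0.4 -0.3  0.4] tool z local [ 0.004  0.001 -1.   ] yaw err 0.005 j [ 0.1   0.2   1.84 -0.    1.1   0.22]
barrel@-70 [414 201] [150 107  67]
mid-20 [421 151] [160 158 153]
boxes@70 [399  52] [151 108  65]
```

Request:
arm_command(
  increments=[
    {"offset":[0,0,0.3],"dr":[0,0,0],"hand":-1},
    {"offset":[0,0,0.3],"dr":[0,0,0],"hand":-1},
    {"offset":[0,0,0],"dr":[0,0,0],"hand":-1},
    {"offset":[0,0.128,0],"dr":[0,0,0],"hand":-1},
    {"offset":[0,0.128,0],"dr":[0,0,0],"hand":-1},
    {"offset":[0,0.128,0],"dr":[0,0,0],"hand":-1},
    {"offset":[0,0.128,0],"dr":[0,0,0],"hand":-1},
    {"offset":[0,0.128,0],"dr":[0,0,0],"hand":-1},
  ],
)

```text
time_s: 21.35
eef_pos: [492.3, 149.7, 93.2]
ee_rot: [0.003, 0.747, 0.665, 0.004]
force: [-1.1, 0.1, -0.0]
grip_width: -0.002
grip_force: 0.5
```

Request:
arm_command(
  increments=[
    {"offset":[0,0.108,0.02],"dr":[0,0,0],"hand":-1},
    {"offset":[0,0.108,0.02],"dr":[0,0,0],"hand":-1},
    {"offset":[0,0.108,0.02],"dr":[0,0,0],"hand":-1},
    {"offset":[0,0.108,0.02],"dr":[0,0,0],"hand":-1},
    {"offset":[0,0,0],"dr":[0,0,0],"hand":-1},
  ],
)

```text
time_s: 21.85
eef_pos: [543.8, 143.5, 83.1]
ee_rot: [0.003, 0.747, 0.664, 0.003]
force: [-0.3, -0.4, 0.6]
grip_width: 0.003
grip_force: 0.0
```

```bash
python3 -c "
from h import *
loc()"
```

```text
t 21.85 local -21.9 -58.5 z 83.1 F [-0.3 -0.4  0.6] tool z local [ 0.009  0.002 -1.   ] yaw err 0.002 j [0.05 0.54 1.57 0.   1.02 0.17]
```

Request:
arm_command(
  increments=[
    {"offset":[0,-0.06,0],"dr":[0,0,0],"hand":-1},
    {"offset":[0,0,0.04],"dr":[0,0,0],"hand":-1},
    {"offset":[0,0,0.04],"dr":[0,0,0],"hand":-1},
    {"offset":[0,0,0],"dr":[0,0,0],"hand":-1},
  ],
)

```text
time_s: 22.25
eef_pos: [534.6, 144.9, 72.5]
ee_rot: [0.002, 0.747, 0.665, 0.003]
force: [-1.0, -0.7, 3.8]
grip_width: 0.003
grip_force: 1.6
```

Request:
arm_command(
  increments=[
    {"offset":[0,0,0.008],"dr":[0,0,0],"hand":-1},
    {"offset":[0,0,0],"dr":[0,0,0],"hand":-1},
  ],
)

```text
time_s: 22.45
eef_pos: [534.7, 144.9, 72.2]
ee_rot: [0.002, 0.747, 0.665, 0.003]
force: [-3.7, 0.2, 11.7]
grip_width: 0.004
grip_force: 5.5
```

Request:
arm_command(
  increments=[
    {"offset":[0,0,0.008],"dr":[0,0,0],"hand":-1},
    {"offset":[0,0,0],"dr":[0,0,0],"hand":-1},
  ],
)

```text
time_s: 22.65
eef_pos: [534.8, 144.9, 72.1]
ee_rot: [0.002, 0.747, 0.665, 0.003]
force: [-6.3, -1.5, 19.3]
grip_width: 0.001
grip_force: 9.7
```

Request:
arm_command(
  increments=[
    {"offset":[0,0,-0.2],"dr":[0,0,0],"hand":-1},
    {"offset":[0,0,-0.3],"dr":[0,0,0],"hand":-1},
    {"offset":[0,0,-0.3],"dr":[0,0,0],"hand":-1},
    {"offset":[0,0.28,0],"dr":[0,0,0],"hand":-1},
    {"offset":[0,0.28,0],"dr":[0,0,0],"hand":-1},
    {"offset":[0,0.28,0],"dr":[0,0,0],"hand":-1},
    {"offset":[0,0.28,0],"dr":[0,0,0],"hand":-1},
    {"offset":[0,0.28,0],"dr":[0,0,0],"hand":-1},
  ],
)

```text
time_s: 23.45
eef_pos: [701.9, 125.0, 167.0]
ee_rot: [0.002, 0.747, 0.665, 0.002]
force: [0.7, 0.1, -0.0]
grip_width: -0.003
grip_force: 0.0
```

Request:
arm_command(
  increments=[
    {"offset":[0,0,0],"dr":[0,0,0],"hand":-1},
  ],
)

```text
time_s: 23.55
eef_pos: [703.0, 124.1, 165.0]
ee_rot: [0.002, 0.748, 0.664, 0.002]
force: [-0.7, -0.2, -0.5]
grip_width: 0.002
grip_force: 0.0
```

```bash
python3 -c "
from h import *
loc()"
```

```text
t 23.55 local 138.5 -58.8 z 165.0 F [-0.7 -0.2 -0.5] tool z local [ 0.005  0.001 -1.   ] yaw err 0.002 j [0.01 0.8  0.9  0.   1.44 0.13]
```

Request:
arm_command(
  increments=[
    {"offset":[0,0,0.3],"dr":[0,0,0],"hand":-1},
    {"offset":[0,0,0.32],"dr":[0,0,0],"hand":-1},
    {"offset":[0,0,0],"dr":[0,0,0],"hand":-1},
    {"offset":[0,-0.12,0],"dr":[0,0,0],"hand":-1},
    {"offset":[0,-0.12,0],"dr":[0,0,0],"hand":-1},
    {"offset":[0,-0.12,0],"dr":[0,0,0],"hand":-1},
    {"offset":[0,-0.12,0],"dr":[0,0,0],"hand":-1},
  ],
)

```text
time_s: 24.25
eef_pos: [644.1, 132.1, 95.2]
ee_rot: [0.003, 0.747, 0.665, 0.004]
force: [1.7, 0.3, 0.7]
grip_width: 0.004
grip_force: 0.6
```

Request:
arm_command(
  increments=[
    {"offset":[0,-0.094,0.02],"dr":[0,0,0],"hand":-1},
    {"offset":[0,-0.094,0.02],"dr":[0,0,0],"hand":-1},
    {"offset":[0,-0.094,0.02],"dr":[0,0,0],"hand":-1},
    {"offset":[0,-0.094,0.02],"dr":[0,0,0],"hand":-1},
    {"offset":[0,0,0],"dr":[0,0,0],"hand":-1},
  ],
)

```text
time_s: 24.75
eef_pos: [599.0, 137.6, 84.6]
ee_rot: [0.002, 0.747, 0.665, 0.003]
force: [0.3, -0.3, 0.4]
grip_width: 0.002
grip_force: 0.0
```

```bash
python3 -c "
from h import *
loc()"
```

```text
t 24.75 local 33.6 -57.8 z 84.6 F [ 0.3 -0.3  0.4] tool z local [ 0.008  0.001 -1.   ] yaw err 0.004 j [0.04 0.64 1.39 0.   1.1  0.15]
```

Request:
arm_command(
  increments=[
    {"offset":[0,0,0.04],"dr":[0,0,0],"hand":-1},
    {"offset":[0,0,0.04],"dr":[0,0,0],"hand":-1},
    {"offset":[0,0,0.01],"dr":[0,0,0],"hand":-1},
    {"offset":[0,0,0],"dr":[0,0,0],"hand":-1},
  ],
)

```text
time_s: 25.15
eef_pos: [600.1, 137.1, 72.4]
ee_rot: [0.002, 0.747, 0.665, 0.003]
force: [-0.4, 0.2, 6.6]
grip_width: 0.004
grip_force: 2.7
```

Request:
arm_command(
  increments=[
    {"offset":[0,0,0.008],"dr":[0,0,0],"hand":-1},
    {"offset":[0,0,0],"dr":[0,0,0],"hand":-1},
  ],
)

```text
time_s: 25.35
eef_pos: [600.1, 137.0, 72.2]
ee_rot: [0.002, 0.747, 0.665, 0.003]
force: [-4.1, 0.1, 10.8]
grip_width: 0.002
grip_force: 5.9
```

Request:
arm_command(
  increments=[
    {"offset":[0,0,0.008],"dr":[0,0,0],"hand":-1},
    {"offset":[0,0,0],"dr":[0,0,0],"hand":-1},
  ],
)

```text
time_s: 25.55
eef_pos: [600.2, 137.1, 72.1]
ee_rot: [0.003, 0.747, 0.665, 0.003]
force: [-7.5, -1.1, 18.8]
grip_width: 0.002
grip_force: 9.3
```

Both long flaps are pressed flat, at z 72 under load. Next I'll back off clear, settle, and check from the side camera numerically.

Request:
arm_command(
  increments=[
    {"offset":[0,0,-0.15],"dr":[0,0,0],"hand":-1},
    {"offset":[0,0,-0.35],"dr":[0,0,0],"hand":-1},
    {"offset":[0,0,-0.35],"dr":[0,0,0],"hand":-1},
    {"offset":[0,0,-0.35],"dr":[0,0,0],"hand":-1},
    {"offset":[0,0,-0.35],"dr":[0,0,0],"hand":-1},
    {"offset":[-0.35,0,0],"dr":[0,0,0],"hand":-1},
    {"offset":[-0.35,0,0],"dr":[0,0,0],"hand":-1},
    {"offset":[0,0,0],"dr":[0,0,0],"hand":-1},
  ],
)

```text
time_s: 26.35
eef_pos: [588.6, 49.6, 255.8]
ee_rot: [0.002, 0.749, 0.663, 0.002]
force: [-0.6, 0.3, -0.3]
grip_width: -0.0
grip_force: 0.0
```

```bash
python3 - <<'E'
from h import *
loc()
c=ctrl.camera_info("wrist");im=ctrl.capture("wrist").astype(int)
# carton-top quad should be uniform cardboard; just outside, table colour (no upright flaps)
def px(x,y,z):
    u=proj("wrist",cw(x,y,z)[None],c)[0].round().astype(int)
    return im[u[1],u[0]].tolist() if 0<=u[0]<512 and 0<=u[1]<384 else None
for y in(-80,-40,0,40,80): print("top",y,[px(x,y,70) for x in(-50,-25,25,50)],"out",px(-85,y,0),px(85,y,0))
E
```

```text
t 26.35 local 33.9 -146.4 z 255.8 F [-0.6  0.3 -0.3] tool z local [ 0.006 -0.    -1.   ] yaw err -0.001 j [-0.11  0.44  1.25 -0.    1.44  0.01]
top -80 [[146, 107, 65], [146, 106, 66], [151, 109, 65], [151, 109, 66]] out [148, 112, 67] [155, 124, 75]
top -40 [[146, 104, 63], [142, 102, 60], [149, 108, 68], [146, 107, 64]] out [143, 108, 65] [159, 129, 79]
top 0 [[144, 105, 63], [149, 107, 64], [150, 106, 65], [143, 103, 62]] out [155, 120, 74] [162, 131, 79]
top 40 [[146, 105, 62], [148, 106, 64], [136, 99, 60], [145, 104, 62]] out [151, 117, 72] [155, 126, 75]
top 80 [None, None, None, None] out [149, 114, 70] None
```

The carton top is uniform cardboard over its whole visible area, and no flap stands up beside it. The arm is clear, so I'm handing in.

```bash
python3 -c "
from rig import ctrl
print(ctrl.finish_job())"
```

```text
the job is handed in; nothing more can be done
None
```

I laid the spindle in the cradle (stub in the narrow saddle), folded both short flaps flat and then both long ones over them, and handed the job in at about 26 s; the hand-in returned no verdict.

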